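# Stock a bypass-lid display case with soap

## Robot

A 7-joint arm with a two-finger parallel gripper is mounted at the origin on a cart in front of the work surface, level with it; the furniture and walls round the work are solid. World frame = base frame: x ahead of the robot, y to its left, z up, the work surface at z = 0. Lengths are in m, angles in rad, forces in N, time in s.
With the tool pointing down it reaches from about 0.425 to 1.025 m from the base axis. Payload 3.6 kg.
Tool frame: the origin (TCP) lies at the very end of the fingers, on their centre line; the grasp point (between the pads) lies 19 mm behind it; x points along the fingers, z is the direction in which the jaws open and shut, and the axes are right-handed (so a half turn about x gives the same grasp; the last joint's range is limited). The gripper opens to 85 mm and grips with 20 to 120 N. Pads are 22 mm wide; open, the fingers measure 114 mm over their backs; the gripper's body (76 mm by 85 mm) begins 54 mm behind the grasp point. The pads swing forward as they close: fully open they stand 13 mm farther back than shut.
Start: joints at [1.115, 0.591, 0.048, 1.609, -0.033, 0.943, -0.034], TCP at [0.257, -0.678, 0.231] pointing down, gripper open.
Joint ranges: [-2.69, 2.69], [-0.47, 2.24], [-1.27, 1.36], [0.19, 2.51], [-1.53, 4.68], [0.08, 2.07], [-3.09, 3.09]. Speed limits (rad/s): [2.57, 2.57, 3.14, 3.14, 3.14, 3.14, 3.14].

## Interface

Orientations are given as a unit quaternion [w, x, y, z].
In Python, from plant import * gives the robot as it stands. The module is installed in compiled form; this text tells all that it offers.
- The arm moves only by the tool servo_tool, never from a script. Its argument "deltas" is a list of rows, each a list of 7 numbers: the closure, from -1 (fully open) to 1 (shut), then the shift along the world's x, y, z in mm, then the turn, a rotation vector about the world's x, y, z in rad. A call has 1 to 5 rows; each row shifts and turns the commanded pose from where the row before left it; what a row does not reach is not made up. A row lasts 1/12 s, in which the tool goes at most 41.7 mm and 7.16 degrees, less where a joint would pass 70% of its speed; a pose out of reach is approached as far as the arm can. A call is refused whole if a number of a shift passes 41.7 or a number of a turn 0.125, either way. A call with a gripper value outside its range is refused whole. The fingers move at their own pace and stop on an object; "force" is the grip in N (left out, the last holds). Time passes only in rows, so rows that do not move let the fingers close. It gives the time, the measured TCP pose, the force and the opening at its end, in the units of the state.
- sense(): the state, without advancing time (a new reading comes with each control period).
- camera(name): name is "scene" or "top" or "wrist"; returns the picture (420x560x3 uint8, blue, green, red); there is no depth.
- camera_model(name): a dict with "fx", "fy", "cx", "cy" (pixels), "position" and "orientation" of the camera in the world; the wrist camera has in their place "T_tool_cam" (4x4, takes a point from camera to tool coordinates, whose origin is the TCP and whose axes are the tool frame's). Camera axes: x right, y down, z forward; pixel columns grow to the right and rows downward; lengths in m; the calibration is good to about 2 mm. A picture is of the moment at which its call begins: read the wrist's pose just before it. camera_model takes no time and is no camera call.
- close_job(): hands the job in, once; it reports no verdict.
The state is a dict: "clock": time; "qpos": joint angles; "joint_vel": joint speeds; "joint_torque": joint torques, N m; "eef_pos": TCP position; "tcp_rot": TCP orientation; "wrist_force": force on the tool from outside, world axes, zero at the start; "torque": the same for the moment, N m; "width": opening from 0.0 (shut) to 1.0 (fully open).
Only numpy, scipy, OpenCV 4.12 (cv2) and the standard library are available. Lean on these libraries where they do the work, as an engineer would, in place of code of your own. Each camera call takes 0.05 s, during which the arm holds its last target. There are 200 camera calls.

## Task

Two bars of soap lie on the table to the left of the wooden display case with two sliding lids. Slide the lid over the bay that holds the round tin all the way behind its neighbour, lower both soaps gently (not dropped) into that bay with the tin, lying flat so that nothing stands above the rim, then slide the lid fully shut again so that the case is closed. The tin and the gift stay in their bays, and the vase, mug, jar and spinning top round about are left where they stand.

Things in the scene. Friction and masses are not known exactly. Their poses are not given: they have to be found in the camera images.
- case: Wooden display case fixed to the table, x from -115 to +80 mm, y from -220 to +220 mm. Origin on the table under the middle of the two bays; x away from the robot, y to the left, z up. Bay floors at z = 8, rim and divider top at z = 64 mm (56 deep). In front of the bays (x = -115 to -65) a solid ledge at rim height.
- left_bay (a point): Middle of the left bay's floor, case (0, +105, 8) mm. The bay is 130 mm in x (-65 to +65) and 200 mm in y (+5 to +205); a 10 mm divider parts it from the right bay.
- right_bay (a point): Middle of the right bay's floor, case (0, -105, 8) mm. The bay is 130 mm in x and 200 mm in y (-205 to -5).
- track (a point): Middle of the double track, case (0, 0, 88) mm. Lids: wood frames with clear panes, 215 mm long, running along y; left lid in the lower track (z 66 to 74), right lid above it (z 76 to 84). Rear rail (x 65 to 80) and end blocks (|y| over 211) rise to z = 88, a thin runner at x = -72 to 86. With its lid at 0.205 a bay is wholly open.
- left_lid (a joint): Travel of the left lid, 0 = fully closed over the left bay (positive y of the case), growing as it slides towards the other bay, end stop at 0.205 m (fully behind its neighbour, its bay open). Lower track. About 1.5 N of friction; stays where left; starts shut.
- right_lid (a joint): Travel of the right lid, 0 = fully closed over the right bay (negative y of the case), growing as it slides towards the other bay, end stop at 0.205 m (fully behind its neighbour, its bay open). Upper track, passes over the left lid. About 1.5 N of friction; stays where left; starts shut.
- left_lid_pull (a point): Middle of the top of the left lid's pull: an upright wooden bar, 14 mm thick in the case's x, 60 mm long in its y, top at z = 118 mm, on the lid's front strip at x = -95 mm in the case, in front of the upper lid; y = +102.5 mm minus the lid's travel. Clear of lids and rails from z = 86 mm up.
- right_lid_pull (a point): Middle of the top of the right lid's pull: a like bar, 14 mm thick in the case's x and 60 mm long in its y, top at z = 118 mm, standing on the lid (top of lid z = 84 mm) at x = +20 mm in the case; y = -102.5 mm plus the lid's travel.
- round_tin: Round low tin with a label, 67 mm across, 29 mm high, loose, standing in one of the two bays (either one) near the outer end of the left bay or near the divider end of the right bay, so that the other end of its bay is free. Origin at the centre of its underside. Its bay is the one to fill.
- small_gift: Small cube-like wrapped gift, 63 x 63 x 51 mm with its bow, loose, standing in the other bay. Origin at the centre of its underside.
- soap_tan: Bar of soap with rounded edges and a paper band, 62 x 81 x 25 mm (x, y, z), 0.1 kg: the tan one. Origin at the centre of its underside, y along its length, z up; at the start it lies flat on the table to the left of the case.
- soap_green: Bar of soap with rounded edges and a paper band, 62 x 81 x 25 mm (x, y, z), 0.1 kg: the green-grey one. Origin at the centre of its underside, y along its length, z up; at the start it lies flat on the table to the left of the case.
- bud_vase: Bystander: white bud vase, 66 mm across, 112 mm high, behind the soaps. Origin at the centre of its underside.
- mug_1: Bystander: mug, 78 x 116 mm with its handle, 101 mm high, behind the soaps. Origin under its middle.
- cork_jar: Bystander: glass jar with a cork lid, 48 mm across, 75 mm high, on the robot's side of the soaps. Origin at the centre of its underside.
- spinning_top: Bystander: wooden spinning top standing on its flat foot, 53 mm across, 62 mm high, on the robot's side of the soaps. Origin at the centre of its underside.
Not all that is in view belongs to the job. What is shaped like the soap_green but pink is not meant.

How it is judged:
On the way, in this order (a step that is already met when the one before it is completed fails the run):
1. the lid over the tin's bay is slid behind its neighbour (at least 190 of 205 mm) (((y of round_tin in the frame of case above 0 m and value of joint left_lid above 0.19 m) or (y of round_tin in the frame of case below 0 m and value of joint right_lid above 0.19 m))), for 0.2 s.
2. both soaps lie flat and below the rim in the tin's bay, let go (((angle between soap_tan's own z axis and vertical below 0.3 rad and z of soap_tan in the frame of case below 0.041 m) or (angle between soap_tan's own z axis and vertical above 2.84 rad and z of soap_tan in the frame of case below 0.066 m)) and ((angle between soap_green's own z axis and vertical below 0.3 rad and z of soap_green in the frame of case below 0.041 m) or (angle between soap_green's own z axis and vertical above 2.84 rad and z of soap_green in the frame of case below 0.066 m)) and z of soap_tan in the frame of case between 0 and 0.066 m and x of soap_tan in the frame of case between -0.065 and 0.065 m and y of soap_tan in the frame of case between -0.205 and 0.205 m and z of soap_green in the frame of case between 0 and 0.066 m and x of soap_green in the frame of case between -0.065 and 0.065 m and y of soap_green in the frame of case between -0.205 and 0.205 m and z of round_tin in the frame of case between 0 and 0.066 m and x of round_tin in the frame of case between -0.065 and 0.065 m and y of round_tin in the frame of case between -0.205 and 0.205 m and z of small_gift in the frame of case between 0 and 0.066 m and x of small_gift in the frame of case between -0.065 and 0.065 m and y of small_gift in the frame of case between -0.205 and 0.205 m and ((y of each of round_tin, soap_tan, soap_green in the frame of case above 0.02 m and y of small_gift in the frame of case below -0.02 m) or (y of each of round_tin, soap_tan, soap_green in the frame of case below -0.02 m and y of small_gift in the frame of case above 0.02 m)) and contact force between the fingers and soap_tan below 0.1 N and contact force between the fingers and soap_green below 0.1 N and linear speed of each of soap_tan, soap_green below 0.05 m/s), for 0.2 s.
At the end, for the whole second after the job is handed in: Both soaps and the tin rest in one bay (the tin's), the gift in the other, all below the rim under the lids, the soaps flat (within 0.3 rad, either face up), and both lids are shut to within 5 mm (((angle between soap_tan's own z axis and vertical below 0.3 rad and z of soap_tan in the frame of case below 0.041 m) or (angle between soap_tan's own z axis and vertical above 2.84 rad and z of soap_tan in the frame of case below 0.066 m)) and ((angle between soap_green's own z axis and vertical below 0.3 rad and z of soap_green in the frame of case below 0.041 m) or (angle between soap_green's own z axis and vertical above 2.84 rad and z of soap_green in the frame of case below 0.066 m)) and z of soap_tan in the frame of case between 0 and 0.066 m and x of soap_tan in the frame of case between -0.065 and 0.065 m and y of soap_tan in the frame of case between -0.205 and 0.205 m and z of soap_green in the frame of case between 0 and 0.066 m and x of soap_green in the frame of case between -0.065 and 0.065 m and y of soap_green in the frame of case between -0.205 and 0.205 m and z of round_tin in the frame of case between 0 and 0.066 m and x of round_tin in the frame of case between -0.065 and 0.065 m and y of round_tin in the frame of case between -0.205 and 0.205 m and z of small_gift in the frame of case between 0 and 0.066 m and x of small_gift in the frame of case between -0.065 and 0.065 m and y of small_gift in the frame of case between -0.205 and 0.205 m and ((y of each of round_tin, soap_tan, soap_green in the frame of case above 0.02 m and y of small_gift in the frame of case below -0.02 m) or (y of each of round_tin, soap_tan, soap_green in the frame of case below -0.02 m and y of small_gift in the frame of case above 0.02 m)) and value of joint each of left_lid, right_lid below 0.005 m and linear speed of each of soap_tan, soap_green, round_tin, small_gift below 0.02 m/s); the robot touches nothing.
It fails at once if a bystander (vase, mug, jar, spinning top) is moved by more than 30 mm (distance of any of bud_vase, mug_1, cork_jar, spinning_top from where it was at the start of the episode above 0.03 m).
It fails at once if a soap is dropped (falls free of the fingers faster than 0.9 m/s) ((linear speed of soap_tan above 0.9 m/s and contact force between the fingers and soap_tan below 0.1 N) or (linear speed of soap_green above 0.9 m/s and contact force between the fingers and soap_green below 0.1 N)).
It also fails if it takes over 72 s, if anything falls off the work surface, if the arm or the gripper's body presses on something with over 40 N, if the wrist force passes 120 N, or if a joint passes its speed limit or range.

## Working session

There is one attempt and no reset: what is moved stays moved. The work goes in short steps, Python scripts to look and compute and a tool call to move; the robot and the scene stay as the last step left them, time stands still between calls to the robot, and variables do not carry over. Pictures are saved under pics/ and viewed, about 8 in all and at most 12, crops included, and the job is handed in when it is done.

Besides the shell and the picture viewer there is one more tool, called after "Request:" as name(argument=value, ...) on one line, values as JSON. servo_tool: Moves the arm, as the interface text tells. Its arguments: {"type":"object","properties":{"deltas":{"type":"array"},"force":{"type":"number"}},"required":["deltas"]}

```bash
mkdir -p pics
python3 - <<'E'
from plant import *
import cv2,json
s=sense();print({k:(v if not hasattr(v,'tolist') else v.tolist()) for k,v in s.items()})
for n in("scene","top"):
    im=camera(n);cv2.imwrite(f"pics/{n}0.png",im);print(n,camera_model(n))
print(camera_model("wrist"))
E
```

```text
{'clock': 0.0, 'qpos': [1.11552880392486, 0.5921264397779317, 0.04829400717797571, 1.6098313537986066, -0.03329558594233893, 0.9426869249212214, -0.03369326689438173], 'joint_vel': [0.0005720534759751291, -0.0005190272480427062, -0.0005977475718029517, 0.0017309807154822718, 0.00020140466188038202, -0.0008511966154701271, -0.0010534236454336223], 'joint_torque': [0.0011694757631630637, -54.8691987991333, 1.5462054312229156, -19.81251060962677, 0.009231255389750004, 0.008814841567073017, -2.2359681679517962e-05], 'eef_pos': [0.25631364118462996, -0.6772957694068612, 0.23013212861239493], 'tcp_rot': [0.5811322614718771, 0.4022790618766379, 0.5824890473441537, -0.4014515671613879], 'wrist_force': [-0.5140719420298019, -0.6381238299915631, -0.888099706078596], 'torque': [-0.03826769966590355, 0.06016545404583023, 0.037113517239232056], 'width': 1.0022398317757515}
scene {'fx': 382.9672899536851, 'fy': 382.9672899536851, 'cx': 285.91746753933853, 'cy': 206.56859936670836, 'position': array([-0.01284996, -0.59388892,  0.54884272]), 'orientation': array([-0.49522241,  0.79772499, -0.28868546,  0.18721729])}
top {'fx': 421.68786885665605, 'fy': 421.68786885665605, 'cx': 283.5456937078878, 'cy': 211.0866608189443, 'position': array([0.35814785, 0.10726504, 1.08713142]), 'orientation': array([ 0.07372647, -0.66941789,  0.7351387 , -0.07755765])}
{'fx': 326.3499049564639, 'fy': 326.3499049564639, 'cx': 276.75849897311264, 'cy': 203.2392249982308, 'T_tool_cam': array([[ 4.66385960e-05, -3.20735141e-01,  9.47168922e-01,
        -1.41599070e-01],
       [-7.99665146e-05, -9.47168922e-01, -3.20735136e-01,
         8.20402352e-02],
       [ 9.99999996e-01, -6.07831610e-05, -6.98227000e-05,
         1.58408915e-04],
       [ 0.00000000e+00,  0.00000000e+00,  0.00000000e+00,
         1.00000000e+00]])}
```

View pics/top0.png

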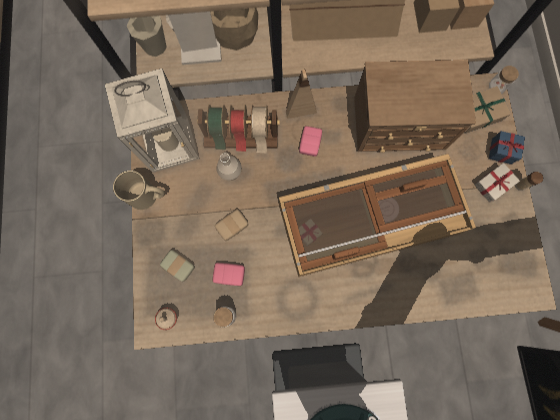

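View pics/scene0.png

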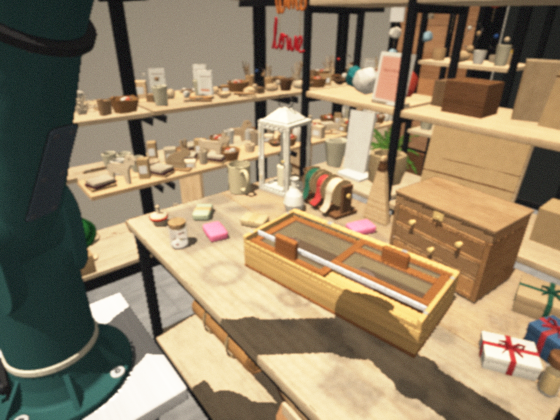

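The top view shows these candidates:
- Tan soap at (231,224) and green-grey soap at (177,264).
- Pink decoys at (228,273) and (311,140), which are not wanted.
- Tin at (388,208) in the right bay near the divider, and the gift at (310,232) in the left bay.

So the right (upper) lid is the one to move. Next is a close crop to check this choice.

```bash
cat > h.py <<'E'
import numpy as np,cv2
from scipy.spatial.transform import Rotation as R
def Rq(q): return R.from_quat([q[1],q[2],q[3],q[0]]).as_matrix()
def campose(name,s=None):
    from plant import camera_model
    m=camera_model(name)
    if name=="wrist":
        T=np.eye(4);T[:3,:3]=Rq(s["tcp_rot"]);T[:3,3]=s["eef_pos"];T=T@m["T_tool_cam"]
        return m,T[:3,3],T[:3,:3]
    return m,np.array(m["position"]),Rq(m["orientation"])
def ray(uv,z,cp):
    m,p,Rm=cp;uv=np.atleast_2d(np.array(uv,float))
    d=np.c_[(uv[:,0]-m["cx"])/m["fx"],(uv[:,1]-m["cy"])/m["fy"],np.ones(len(uv))]@Rm.T
    return p+d*((z-p[2])/d[:,2])[:,None]
def proj(P,cp):
    m,p,Rm=cp;c=(np.atleast_2d(P)-p)@Rm
    return np.c_[c[:,0]/c[:,2]*m["fx"]+m["cx"],c[:,1]/c[:,2]*m["fy"]+m["cy"]]
E
python3 - <<'E'
from h import *
im=cv2.imread("pics/top0.png");c=im[150:285,150:480]
cv2.imwrite("pics/crop0.png",cv2.resize(c,None,fx=2.4,fy=2.4,interpolation=cv2.INTER_CUBIC))
hsv=cv2.cvtColor(im,cv2.COLOR_BGR2HSV)
for u,v in((231,224),(225,228),(172,262),(177,264),(200,240),(250,250),(150,230),(240,230),(320,270),(345,195)):print(u,v,hsv[v,u],im[v,u])
E
```

```text
231 224 [ 15  96 164] [102 134 164]
225 228 [ 16  88 173] [113 145 173]
172 262 [ 20  70 153] [111 139 153]
177 264 [ 16  94 160] [101 132 160]
200 240 [ 16  75 156] [110 134 156]
250 250 [ 16  73 147] [105 127 147]
150 230 [ 16  67 129] [ 95 113 129]
240 230 [ 17  88 122] [ 80 104 122]
320 270 [ 16  96 114] [ 71  94 114]
345 195 [14 86 89] [59 73 89]
```

View pics/crop0.png

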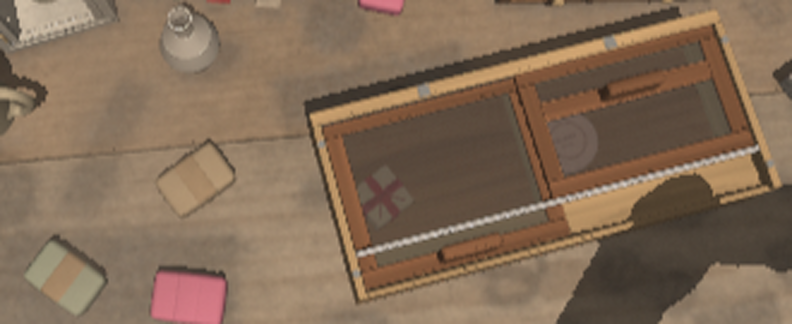

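The crop confirms the choice: tan at crop (196,178), green-grey at (66,274), pink at (189,295) left alone, tin at (571,138) in the right bay, gift at (383,195). Now the positions.

Run:
```python
from h import *
cp=campose("top")
C=lambda l:np.array(l,float)/2.4+150-0.3
def rep(n,l,z):
    P=ray(C(l),z,cp);print(n,P[:,:2].round(4).tolist());return P
r=rep("rear RL RR z88",[(310,116),(718,12)],.088)
for z in(.064,.088):
    f=rep("front FL FR z%.3f"%z,[(360,300),(779,185)],z);d=f-r;print(np.linalg.norm(d,axis=1),np.linalg.norm(f[0]-f[1]))
print(np.linalg.norm(r[0]-r[1]))
a=r[0]-r[1];yaw=np.arctan2(-a[0],a[1]);print("yaw",yaw)
w=rep("runner z86",[(358,253),(760,148)],.086);a=w[0]-w[1];print("yaw run",np.arctan2(-a[0],a[1]))
p=rep("pullL z118",[(443,250),(501,238)],.118);p=rep("pullR",[(603,90),(662,78)],.118)
t=rep("tin top z37",[(571,138)],.037)
for n,l in(("tan",[(214,141),(235,178),(183,216),(157,180)]),("green",[(57,236),(106,279),(80,315),(26,275)])):
    P=rep(n,l,.02);print(P.mean(0),[np.linalg.norm(P[i]-P[(i+1)%4]).round(4) for i in range(4)])
rep("vase z.1,jar,top,mug",[(180,20)],.1);P=ray([(224,316),(166,318),(133,188),(228,165)],.05,cp);print(P[:,:2].round(3))
```

```text
rear RL RR z88 [[0.6087, 0.0999], [0.6797, -0.3321]]
front FL FR z0.064 [[0.4209, 0.0671], [0.4971, -0.3719]]
[0.19215211 0.1884858 ] 0.4455354740951927
front FL FR z0.088 [[0.4194, 0.068], [0.4938, -0.3606]]
[0.19193916 0.18810483] 0.43508437153405594
0.4378170358633639
yaw 0.16288814247267192
runner z86 [[0.4656, 0.0653], [0.5333, -0.3497]]
yaw run 0.16170026400354987
pullL z118 [[0.4574, -0.0148], [0.4637, -0.0716]]
pullR [[0.6003, -0.1913], [0.607, -0.2515]]
tin top z37 [[0.5714, -0.1744]]
tan [[0.6078, 0.2053], [0.5651, 0.1857], [0.5293, 0.2439], [0.5708, 0.2692]]
[0.56823752 0.22603828 0.02      ] [np.float64(0.047), np.float64(0.0683), np.float64(0.0486), np.float64(0.0739)]
green [[0.5204, 0.3784], [0.4702, 0.3288], [0.4354, 0.3576], [0.4823, 0.4124]]
[0.47708267 0.36927966 0.02      ] [np.float64(0.0706), np.float64(0.0452), np.float64(0.0721), np.float64(0.0512)]
vase z.1,jar,top,mug [[0.7194, 0.2238]]
[[0.341 0.256]
 [0.35  0.395]
 [0.68  0.468]
 [0.718 0.222]]
```

Run:
```python
from h import *
from plant import *
s=sense();M=Rq(s["tcp_rot"]);print(M.round(3));print("jaw yaw",np.arctan2(M[1,2],M[0,2]))
# tan/green pixel-edge refinement by GrabCut
im=cv2.imread("pics/top0.png");cp=campose("top")
for n,c in(("tan",(231.5,224)),("green",(177.5,264))):
    m=np.zeros(im.shape[:2],np.uint8)
    x,y=int(c[0]),int(c[1])
    cv2.grabCut(im,m,(x-20,y-20,40,40),np.zeros((1,65)),np.zeros((1,65)),5,cv2.GC_INIT_WITH_RECT)
    k=max(cv2.findContours((m&1).astype(np.uint8),0,2)[0],key=cv2.contourArea)
    P=ray(k[:,0],.018,cp)[:,:2].astype(np.float32)
    print(n,cv2.minAreaRect(P*1000))
```

```text
[[-0.001  0.935  0.354]
 [ 0.002  0.354 -0.935]
 [-1.    -0.    -0.002]]
jaw yaw -1.208944041044133
tan ((567.7749633789062, 228.10557556152344), (58.137821197509766, 72.7947006225586), 32.30992889404297)
green ((478.7892150878906, 370.46405029296875), (74.10688018798828, 55.854713439941406), 50.072410583496094)
```

Request:
servo_tool(deltas=[[-1,23,30,2,0,0,0.0914],[-1,23,30,2,0,0,0.0914],[-1,23,30,2,0,0,0.0914],[-1,23,30,2,0,0,0.0914],[-1,23,30,2,0,0,0.0914]], force=30)

```text
clock: 0.52
eef_pos: [0.3722, -0.5263, 0.241]
tcp_rot: [0.658, 0.258, 0.659, -0.258]
wrist_force: [0.7, -0.3, -0.4]
width: 1.001
```

Request:
servo_tool(deltas=[[-1,23,30,2,0,0,0.0914],[-1,23,30,2,0,0,0.0914],[-1,23,30,2,0,0,0.0914],[-1,23,30,2,0,0,0.0914],[-1,23,30,2,0,0,0.0914]])

```text
clock: 0.93
eef_pos: [0.4871, -0.3763, 0.2511]
tcp_rot: [0.699, 0.102, 0.7, -0.102]
wrist_force: [0.4, 0.6, -1.0]
width: 1.0
```

Request:
servo_tool(deltas=[[-1,23,30,2,0,0,0.0914],[-1,23,30,2,0,0,0.0914],[-1,23,30,2,0,0,0.0914],[-1,23,30,2,0,0,0.0914],[-1,23,30,2,0,0,0.0914]])

```text
clock: 1.35
eef_pos: [0.602, -0.2265, 0.261]
tcp_rot: [0.704, -0.059, 0.705, 0.059]
wrist_force: [1.8, -0.2, -0.1]
width: 1.003
```

Request:
servo_tool(deltas=[[-1,0,0,0,0,0,0],[-1,0,0,0,0,0,0]])

```text
clock: 1.52
eef_pos: [0.6032, -0.2243, 0.2612]
tcp_rot: [0.705, -0.059, 0.704, 0.06]
wrist_force: [0.2, 0.2, 0.4]
width: 1.0
```

Run:
```python
from h import *
from plant import *
s=sense();im=camera("wrist");cp=campose("wrist",s)
M=Rq(s["tcp_rot"]);print(s["eef_pos"],np.arctan2(M[1,2],M[0,2]))
# overlay predicted pull top & rail corners for two hypotheses
y=.162;ex=np.array([np.cos(y),np.sin(y),0]);ey=np.array([-np.sin(y),np.cos(y),0]);o=np.array([.569,-.129,0])
v=cv2.resize(im,None,fx=1.4,fy=1.4)
for a,b,z in((13,-132.5,118),(27,-132.5,118),(27,-72.5,118),(13,-72.5,118),(65,-211,88),(80,-220,88),(80,0,88),(-72,-200,86),(-72,0,86)):
    P=o+ex*a/1e3+ey*b/1e3+np.array([0,0,z/1e3]);q=proj(P,cp)[0];print(a,b,q.round(1))
    cv2.circle(v,tuple(int(t*1.4) for t in q),3,(0,255,0),1)
cv2.imwrite("pics/w1.png",v)
np.save("w1.npy",im)
```

```text
[ 0.60321281 -0.22433035  0.26117243] 0.16792765430016765
13 -132.5 [271.2 222.5]
27 -132.5 [286.1 222.5]
27 -72.5 [287.2 159.3]
13 -72.5 [271.3 159.2]
65 -211 [318.7 278.6]
80 -220 [331.8 285.7]
80 0 [346.5  73.2]
-72 -200 [194.2 268.2]
-72 0 [177.7  72.3]
```

View pics/w1.png

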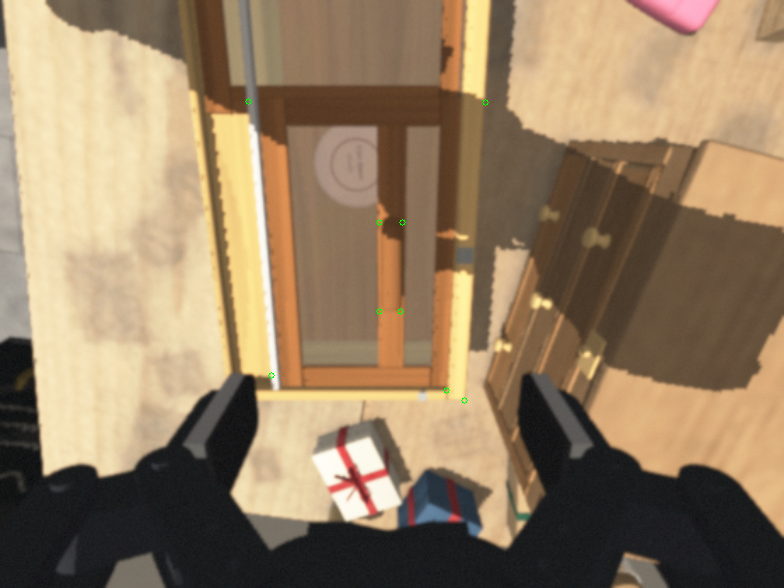

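The green predicted points fall within 2–3 px of the bar, the runner and the rail corners, for example bar corners at (380,311) and (403,222). The case pose is confirmed at origin (0.569,-0.129) and yaw 0.17. Now I grasp the right lid's bar.

Request:
servo_tool(deltas=[[-1,3,-2,-33,0,0,0],[-1,0,0,-33,0,0,0],[-1,0,0,-33,0,0,0],[-1,0,0,-33,0,0,0],[-1,0,0,-33,0,0,0]], force=30)

```text
clock: 1.98
eef_pos: [0.6027, -0.2331, 0.0946]
tcp_rot: [0.704, -0.056, 0.705, 0.055]
wrist_force: [0.0, 0.0, -0.4]
width: 0.998
```

Request:
servo_tool(deltas=[[1,0,0,0,0,0,0],[1,0,0,0,0,0,0],[1,0,0,0,0,0,0],[1,0,0,0,0,0,0],[1,0,0,0,0,0,0]])

```text
clock: 2.4
eef_pos: [0.6062, -0.2309, 0.0988]
tcp_rot: [0.706, -0.058, 0.703, 0.056]
wrist_force: [0.5, -0.7, 0.7]
width: 0.303
```

Request:
servo_tool(deltas=[[1,0,0,0,0,0,0],[1,0,0,0,0,0,0],[1,0,0,0,0,0,0]])

```text
clock: 2.65
eef_pos: [0.607, -0.2304, 0.0987]
tcp_rot: [0.706, -0.058, 0.703, 0.057]
wrist_force: [0.3, -0.1, 6.7]
width: 0.153
```

Request:
servo_tool(deltas=[[1,-3.5,20.2,0,0,0,0],[1,-3.5,20.2,0,0,0,0],[1,-3.5,20.2,0,0,0,0],[1,-3.5,20.2,0,0,0,0],[1,-3.5,20.2,0,0,0,0]], force=40)

```text
clock: 3.07
eef_pos: [0.5901, -0.1296, 0.0987]
tcp_rot: [0.707, -0.058, 0.703, 0.056]
wrist_force: [2.0, -3.2, 6.3]
width: 0.156
```

Request:
servo_tool(deltas=[[1,-3.5,20.2,0,0,0,0],[1,-3.5,20.2,0,0,0,0],[1,-3.5,20.2,0,0,0,0],[1,-3.5,20.2,0,0,0,0],[1,-3.5,20.2,0,0,0,0]])

```text
clock: 3.48
eef_pos: [0.573, -0.0281, 0.0986]
tcp_rot: [0.707, -0.058, 0.702, 0.057]
wrist_force: [3.5, -0.7, 6.9]
width: 0.153
```

Request:
servo_tool(deltas=[[1,0,2,0,0,0,0],[1,0,1,0,0,0,0],[1,0,0,0,0,0,0]])

```text
clock: 3.73
eef_pos: [0.5727, -0.0263, 0.0986]
tcp_rot: [0.707, -0.058, 0.703, 0.056]
wrist_force: [1.5, -2.6, 8.0]
width: 0.149
```

Request:
servo_tool(deltas=[[-1,0,0,0,0,0,0],[-1,0,0,0,0,0,0],[-1,0,0,0,0,0,0],[-1,0,0,0,0,0,0],[-1,0,0,20,0,0,0]])

```text
clock: 4.15
eef_pos: [0.5664, -0.025, 0.1133]
tcp_rot: [0.702, -0.057, 0.708, 0.058]
wrist_force: [0.3, -1.1, -0.8]
width: 0.851
```

Request:
servo_tool(deltas=[[-1,0,0,40,0,0,0],[-1,0,0,40,0,0,0],[-1,0,0,40,0,0,0],[-1,0,36,0,0,0,0.0566],[-1,0,36,0,0,0,0.0566]])

```text
clock: 4.57
eef_pos: [0.5716, 0.045, 0.2392]
tcp_rot: [0.703, -0.096, 0.699, 0.095]
wrist_force: [-0.2, 1.0, -0.7]
width: 1.0
```

Request:
servo_tool(deltas=[[-1,0,36,0,0,0,0.0566],[-1,0,36,0,0,0,0.0566],[-1,-2,36,0,0,0,0.0566],[-1,-3,36,0,0,0,0.0566],[-1,0,38,0,0,0,0.0566]])

```text
clock: 4.98
eef_pos: [0.5633, 0.2299, 0.2358]
tcp_rot: [0.679, -0.196, 0.68, 0.195]
wrist_force: [0.8, 0.0, -0.1]
width: 0.999
```

Request:
servo_tool(deltas=[[-1,0,0,0,0,0,0],[-1,0,0,0,0,0,0],[-1,0,0,0,0,0,0]])

```text
clock: 5.23
eef_pos: [0.5641, 0.2283, 0.2356]
tcp_rot: [0.679, -0.195, 0.68, 0.195]
wrist_force: [-0.4, -0.8, 0.6]
width: 1.0
```

```bash
cat >> h.py <<'E'
def soap(im,cp,guess,z=.02):
    """minAreaRect of the soap near guess (world xy), mm and deg"""
    u,v=proj([guess[0],guess[1],z],cp)[0].astype(int);m=np.zeros(im.shape[:2],np.uint8)
    r=75
    cv2.grabCut(im,m,(max(u-r,0),max(v-r,0),2*r,2*r),np.zeros((1,65)),np.zeros((1,65)),6,cv2.GC_INIT_WITH_RECT)
    f=cv2.morphologyEx((m&1).astype(np.uint8),cv2.MORPH_OPEN,np.ones((9,9)))
    k=max(cv2.findContours(f,0,2)[0],key=cv2.contourArea)
    P=ray(k[:,0],z,cp)[:,:2].astype(np.float32)
    cv2.drawContours(im,[k],-1,(0,255,0),1);return cv2.minAreaRect(P*1000)
E
python3 - <<'E'
from h import *
from plant import *
s=sense();im=camera("wrist");cp=campose("wrist",s)
M=Rq(s["tcp_rot"]);print(s["eef_pos"],np.arctan2(M[1,2],M[0,2]))
print(soap(im,cp,(.568,.227)));cv2.imwrite("pics/w2.png",im)
t=camera("top");cv2.imwrite("pics/t2.png",t)
E
```

```text
[0.56409159 0.22833447 0.2356413 ] 0.5583976446242348
((566.7880249023438, 227.6981201171875), (48.213592529296875, 72.38976287841797), 31.276363372802734)
```

View pics/w2.png

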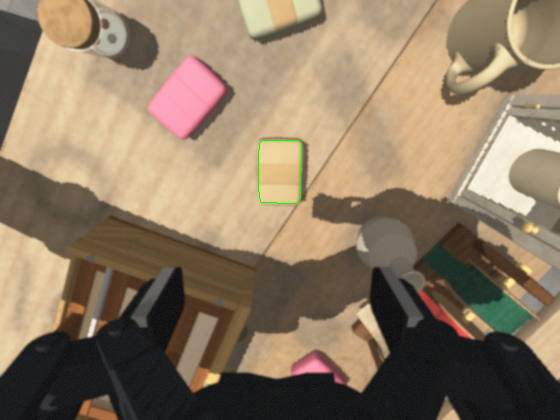

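The wrist view shows the tan soap outlined at (280,172), with mug, vase and jar clear of the fingers. I descend and grasp.

Request:
servo_tool(deltas=[[-1,3,0,-36,0,0,-0.01],[-1,0,0,-36,0,0,0],[-1,0,0,-36,0,0,0],[-1,0,0,-36,0,0,0],[-1,0,0,-36,0,0,0]])

```text
clock: 5.75
eef_pos: [0.5683, 0.2264, 0.0549]
tcp_rot: [0.681, -0.191, 0.681, 0.19]
wrist_force: [-0.2, -0.1, 0.2]
width: 1.0
```

Request:
servo_tool(deltas=[[-1,0,0,-30,0,0,0],[-1,0,0,-15,0,0,0],[-1,0,0,-7,0,0,0],[-1,0,0,0,0,0,0],[-1,0,0,0,0,0,0]], force=30)

```text
clock: 6.17
eef_pos: [0.5683, 0.2282, 0.0048]
tcp_rot: [0.681, -0.191, 0.681, 0.191]
wrist_force: [-0.2, -0.7, -0.7]
width: 1.004
```

Request:
servo_tool(deltas=[[1,0,0,0,0,0,0],[1,0,0,0,0,0,0],[1,0,0,0,0,0,0],[1,0,0,0,0,0,0],[1,0,0,0,0,0,0]])

```text
clock: 6.58
eef_pos: [0.5686, 0.2291, 0.0061]
tcp_rot: [0.682, -0.191, 0.68, 0.191]
wrist_force: [-0.7, -0.1, 5.2]
width: 0.595
```

Request:
servo_tool(deltas=[[1,0,0,0,0,0,0],[1,0,0,0,0,0,0]])

```text
clock: 6.75
eef_pos: [0.5685, 0.2292, 0.006]
tcp_rot: [0.682, -0.191, 0.68, 0.191]
wrist_force: [0.6, -0.1, 5.3]
width: 0.595
```

Request:
servo_tool(deltas=[[1,0,0,15,0,0,0],[1,0,0,25,0,0,0],[1,0,0,40,0,0,0],[1,0,0,40,0,0,0],[1,0,0,40,0,0,0]], force=40)

```text
clock: 7.17
eef_pos: [0.567, 0.2286, 0.1662]
tcp_rot: [0.68, -0.192, 0.681, 0.191]
wrist_force: [0.8, 0.7, -1.7]
width: 0.589
```

Request:
servo_tool(deltas=[[1,0,0,20,0,0,0],[1,1,-20,0,0,0,-0.02],[1,2,-30,0,0,0,-0.03],[1,2,-35,0,0,0,-0.03],[1,2,-35,0,0,0,-0.03]])

```text
clock: 7.58
eef_pos: [0.5743, 0.1083, 0.1853]
tcp_rot: [0.691, -0.154, 0.69, 0.154]
wrist_force: [0.3, -0.8, -1.7]
width: 0.587
```

Request:
servo_tool(deltas=[[1,2,-35,0,0,0,-0.03],[1,2,-35,0,0,0,-0.03],[1,2,-35,0,0,0,-0.03],[1,2,-35,0,0,0,-0.03],[1,2,-35,0,0,0,-0.03]])

```text
clock: 8.0
eef_pos: [0.5841, -0.0678, 0.1849]
tcp_rot: [0.7, -0.101, 0.7, 0.101]
wrist_force: [0.2, 0.9, -1.1]
width: 0.594
```

Request:
servo_tool(deltas=[[1,2,-35,0,0,0,-0.03],[1,2,-35,0,0,0,-0.03],[1,2,-35,0,0,0,-0.03],[1,2,-35,0,0,0,-0.03],[1,2,-35,0,0,0,-0.03]])

```text
clock: 8.42
eef_pos: [0.5941, -0.2427, 0.1849]
tcp_rot: [0.706, -0.048, 0.705, 0.048]
wrist_force: [0.8, -0.5, -1.1]
width: 0.589
```

Request:
servo_tool(deltas=[[1,0,-20,0,0,0,0],[1,0,-11,0,0,0,0],[1,0,0,0,0,0,0],[1,0,0,0,0,0,0]])

```text
clock: 8.75
eef_pos: [0.5944, -0.2709, 0.1844]
tcp_rot: [0.705, -0.048, 0.705, 0.049]
wrist_force: [0.3, 0.8, -1.1]
width: 0.583
```

Run:
```python
from h import *
from plant import *
s=sense();im=camera("wrist");cp=campose("wrist",s)
M=Rq(s["tcp_rot"]);print(s["eef_pos"],np.arctan2(M[1,2],M[0,2]),s["width"])
y=.17;ex=np.array([np.cos(y),np.sin(y),0]);ey=np.array([-np.sin(y),np.cos(y),0]);o=np.array([.569,-.129,0])
for a,b,z in((-65,-205,64),(65,-205,64),(65,-10,64),(-65,-10,64),(-3,-45,37)):
    q=proj(o+ex*a/1e3+ey*b/1e3+np.array([0,0,z/1e3]),cp)[0];cv2.circle(im,tuple(int(t) for t in q),4,(0,255,0),1)
cv2.imwrite("pics/w3.png",im)
```

```text
[ 0.59435383 -0.27090034  0.18437518] 0.1383455751578654 0.5828638563927564
```

View pics/w3.png

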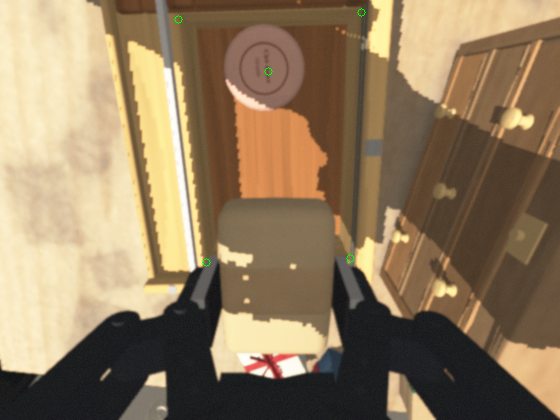

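The tan soap is held square in the fingers at (275,275), the right bay is open, and the tin sits at (265,68) as predicted. I lower the soap into the bay.

Request:
servo_tool(deltas=[[1,0,0,-36,0,0,0.03],[1,0,0,-36,0,0,0],[1,0,0,-36,0,0,0],[1,0,0,-30,0,0,0],[1,0,0,-18,0,0,0]])

```text
clock: 9.22
eef_pos: [0.5932, -0.2675, 0.0252]
tcp_rot: [0.703, -0.059, 0.706, 0.062]
wrist_force: [-0.4, -1.0, -0.9]
width: 0.588
```

Request:
servo_tool(deltas=[[1,0,0,-8,0,0,0],[1,0,0,-3,0,0,0],[1,0,0,-1,0,0,0],[1,0,0,0,0,0,0],[1,0,0,0,0,0,0]])

```text
clock: 9.63
eef_pos: [0.596, -0.2721, 0.018]
tcp_rot: [0.706, -0.06, 0.704, 0.059]
wrist_force: [-0.1, 0.3, -1.9]
width: 0.591
```

Request:
servo_tool(deltas=[[1,-1,0,-2,0,0,0],[1,0,0,-2,0,0,0],[1,0,0,0,0,0,0],[1,0,0,0,0,0,0]])

```text
clock: 9.97
eef_pos: [0.5944, -0.2725, 0.0142]
tcp_rot: [0.705, -0.06, 0.704, 0.059]
wrist_force: [-1.0, 0.8, 6.7]
width: 0.593
```

Request:
servo_tool(deltas=[[-0.5,0,0,0,0,0,0],[-0.5,0,0,0,0,0,0],[-0.6,0,0,0,0,0,0],[-0.6,0,0,0,0,0,0]])

```text
clock: 10.3
eef_pos: [0.5915, -0.2728, 0.012]
tcp_rot: [0.703, -0.059, 0.706, 0.059]
wrist_force: [-5.5, -0.6, 2.8]
width: 0.8
```

Request:
servo_tool(deltas=[[-0.6,0,0,10,0,0,0],[-0.6,0,0,30,0,0,0],[-0.6,0,0,40,0,0,0],[-1,0,0,40,0,0,0],[-1,0,0,40,0,0,0]])

```text
clock: 10.72
eef_pos: [0.595, -0.2713, 0.1748]
tcp_rot: [0.706, -0.06, 0.703, 0.06]
wrist_force: [1.2, -0.6, 0.3]
width: 1.003
```

Request:
servo_tool(deltas=[[-1,0,0,30,0,0,0],[-1,0,0,0,0,0,0],[-1,0,0,0,0,0,0]])

```text
clock: 10.97
eef_pos: [0.5966, -0.2721, 0.206]
tcp_rot: [0.707, -0.061, 0.702, 0.059]
wrist_force: [-0.5, 0.1, -0.7]
width: 1.001
```

Run:
```python
from h import *
from plant import *
s=sense();im=camera("top")
M=Rq(s["tcp_rot"]);print(s["eef_pos"],np.arctan2(M[1,2],M[0,2]),s["width"])
w=camera("wrist")
cv2.imwrite("pics/t4.png",np.hstack([cv2.resize(im[130:330,140:480],(400,235)),cv2.resize(w,(313,235))]))
```

```text
[ 0.59662676 -0.27207367  0.20600614] 0.169138717514886 1.0007059174204758
```

View pics/t4.png

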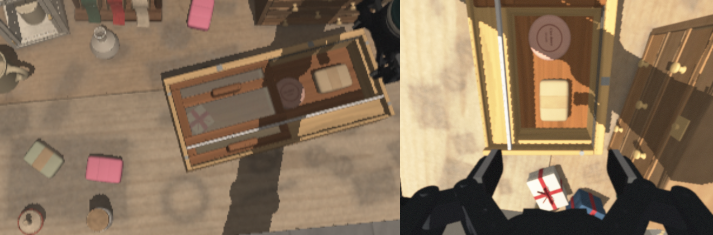

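Left panel: tan soap lies flat at (332,77) in the bay, tin at (290,92), gift at (200,120), and the two lids are stacked over the left bay. Next is the green soap.

Request:
servo_tool(deltas=[[-1,-4,20,8,0,0,-0.03],[-1,-7,36,4,0,0,-0.05],[-1,-7,36,4,0,0,-0.05],[-1,-7,36,4,0,0,-0.05],[-1,-7,36,4,0,0,-0.05]])

```text
clock: 11.48
eef_pos: [0.5601, -0.1063, 0.2245]
tcp_rot: [0.706, 0.023, 0.708, -0.022]
wrist_force: [0.7, -0.1, -0.5]
width: 1.004
```

Request:
servo_tool(deltas=[[-1,-7,36,0,0,0,-0.05],[-1,-7,36,0,0,0,-0.05],[-1,-7,36,0,0,0,-0.05],[-1,-7,36,0,0,0,-0.05],[-1,-7,36,0,0,0,-0.05]])

```text
clock: 11.9
eef_pos: [0.525, 0.0735, 0.2246]
tcp_rot: [0.697, 0.11, 0.7, -0.111]
wrist_force: [1.0, 0.3, -0.1]
width: 0.997
```

Request:
servo_tool(deltas=[[-1,-7,36,0,0,0,-0.05],[-1,-7,36,0,0,0,-0.05],[-1,-7,36,0,0,0,-0.05],[-1,-7,36,0,0,0,-0.05],[-1,-7,36,0,0,0,-0.05]])

```text
clock: 12.32
eef_pos: [0.49, 0.2532, 0.2244]
tcp_rot: [0.678, 0.196, 0.68, -0.197]
wrist_force: [0.6, 0.6, -0.3]
width: 1.003
```

Request:
servo_tool(deltas=[[-1,-7,36,0,0,0,-0.05],[-1,-7,36,0,0,0,-0.05],[-1,-2,36,0,0,0,-0.04],[-1,0,10,0,0,0,0],[-1,0,0,0,0,0,0]])

```text
clock: 12.73
eef_pos: [0.4734, 0.3746, 0.2247]
tcp_rot: [0.664, 0.241, 0.666, -0.24]
wrist_force: [-0.2, -0.3, 0.8]
width: 1.003
```

Request:
servo_tool(deltas=[[-1,0,0,0,0,0,0],[-1,0,0,0,0,0,0]])

```text
clock: 12.9
eef_pos: [0.4757, 0.3673, 0.2249]
tcp_rot: [0.664, 0.242, 0.664, -0.245]
wrist_force: [1.0, -1.3, -0.2]
width: 1.001
```

Run:
```python
from h import *
from plant import *
s=sense();im=camera("wrist");cp=campose("wrist",s)
M=Rq(s["tcp_rot"]);print(s["eef_pos"],np.arctan2(M[1,2],M[0,2]))
print(soap(im,cp,(.4788,.370)));cv2.imwrite("pics/w5.png",im)
```

```text
[0.4757138  0.36732159 0.22494819] -0.7036068524491377
((476.2913513183594, 371.3883972167969), (74.38801574707031, 49.58091354370117), 48.86465072631836)
```

View pics/w5.png

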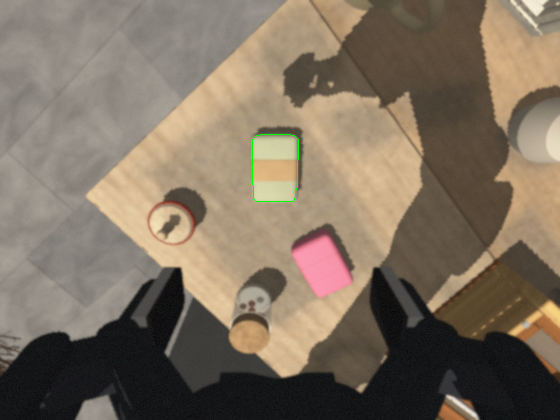

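The green soap is outlined at (275,168), apart from the pink one at (322,265); jar at (250,320) and top at (172,223) are clear. I descend and grasp.

Request:
servo_tool(deltas=[[-1,0,4,-36,0,0,-0.014],[-1,0,0,-36,0,0,0],[-1,0,0,-36,0,0,0],[-1,0,0,-36,0,0,0],[-1,0,0,-36,0,0,0]], force=30)

```text
clock: 13.37
eef_pos: [0.4767, 0.3714, 0.0451]
tcp_rot: [0.662, 0.249, 0.662, -0.249]
wrist_force: [-0.1, 0.4, -0.2]
width: 1.0
```

Request:
servo_tool(deltas=[[-1,0,0,-25,0,0,0],[-1,0,0,-10,0,0,0],[-1,0,0,-5,0,0,0],[-1,0,0,0,0,0,0],[-1,0,0,0,0,0,0]])

```text
clock: 13.78
eef_pos: [0.4768, 0.374, 0.0076]
tcp_rot: [0.663, 0.249, 0.662, -0.247]
wrist_force: [0.5, -0.6, 0.5]
width: 1.002
```

Request:
servo_tool(deltas=[[1,0,0,0,0,0,0],[1,0,0,0,0,0,0],[1,0,0,0,0,0,0],[1,0,0,0,0,0,0],[1,0,0,0,0,0,0]])

```text
clock: 14.2
eef_pos: [0.4764, 0.3745, 0.008]
tcp_rot: [0.663, 0.248, 0.662, -0.247]
wrist_force: [-0.7, -0.7, 5.5]
width: 0.592
```

Request:
servo_tool(deltas=[[1,0,0,0,0,0,0],[1,0,0,0,0,0,0]], force=40)

```text
clock: 14.37
eef_pos: [0.4764, 0.3745, 0.0081]
tcp_rot: [0.663, 0.248, 0.662, -0.247]
wrist_force: [-0.8, -0.9, 7.5]
width: 0.583
```

Request:
servo_tool(deltas=[[1,0,0,15,0,0,0],[1,0,0,25,0,0,0],[1,0,0,40,0,0,0],[1,0,0,40,0,0,0],[1,0,0,40,0,0,0]])

```text
clock: 14.78
eef_pos: [0.475, 0.3734, 0.168]
tcp_rot: [0.662, 0.247, 0.662, -0.248]
wrist_force: [1.9, 0.4, -1.3]
width: 0.59
```

Request:
servo_tool(deltas=[[1,0,0,32,0,0,0],[1,3,-18,10,0,0,0.02],[1,6,-28,5,0,0,0.04],[1,7,-36,0,0,0,0.05],[1,7,-36,0,0,0,0.05]])

```text
clock: 15.2
eef_pos: [0.4985, 0.2556, 0.2146]
tcp_rot: [0.681, 0.193, 0.68, -0.192]
wrist_force: [1.2, -1.1, -1.2]
width: 0.586
```

Request:
servo_tool(deltas=[[1,7,-36,0,0,0,0.05],[1,7,-36,0,0,0,0.05],[1,7,-36,0,0,0,0.05],[1,7,-36,0,0,0,0.05],[1,7,-36,0,0,0,0.05]])

```text
clock: 15.62
eef_pos: [0.5332, 0.074, 0.2137]
tcp_rot: [0.699, 0.107, 0.699, -0.107]
wrist_force: [0.2, -0.1, -1.5]
width: 0.587
```

Request:
servo_tool(deltas=[[1,7,-36,0,0,0,0.05],[1,7,-36,0,0,0,0.05],[1,7,-36,0,0,0,0.05],[1,7,-36,0,0,0,0.05],[1,7,-36,0,0,0,0.05]])

```text
clock: 16.03
eef_pos: [0.5682, -0.1059, 0.2137]
tcp_rot: [0.707, 0.019, 0.707, -0.019]
wrist_force: [1.0, 0.1, -1.3]
width: 0.588
```

Request:
servo_tool(deltas=[[1,7,-36,0,0,0,0.05],[1,7,-36,0,0,0,0.05],[1,5,-36,0,0,0,0.05],[1,2,-24,0,0,0,0.05],[1,0,0,0,0,0,0]])

```text
clock: 16.45
eef_pos: [0.5883, -0.2454, 0.213]
tcp_rot: [0.705, -0.05, 0.706, 0.046]
wrist_force: [-0.4, -0.8, -2.0]
width: 0.588
```

Request:
servo_tool(deltas=[[1,0,0,0,0,0,0],[1,0,0,0,0,0,0]])

```text
clock: 16.62
eef_pos: [0.5891, -0.2351, 0.2133]
tcp_rot: [0.705, -0.051, 0.705, 0.051]
wrist_force: [-0.0, 0.4, -0.9]
width: 0.582
```

Run:
```python
from h import *
from plant import *
s=sense();M=Rq(s["tcp_rot"]);print(s["eef_pos"],np.arctan2(M[1,2],M[0,2]),s["width"],s["wrist_force"])
```

```text
[ 0.58914443 -0.23513116  0.21327482] 0.14419868395052304 0.5821277074438511 [-0.04089284  0.35122923 -0.91808755]
```

Request:
servo_tool(deltas=[[1,3,-18,0,0,0,0.013],[1,2,-19,0,0,0,0.013],[1,0,0,-36,0,0,0],[1,0,0,-36,0,0,0],[1,0,0,-36,0,0,0]])

```text
clock: 17.03
eef_pos: [0.5956, -0.2713, 0.1054]
tcp_rot: [0.705, -0.061, 0.704, 0.061]
wrist_force: [0.2, 0.2, -2.3]
width: 0.587
```

Request:
servo_tool(deltas=[[1,0,0,-28,0,0,0],[1,0,0,-15,0,0,0],[1,0,0,-10,0,0,0],[1,0,0,-3,0,0,0],[1,0,0,0,0,0,0]])

```text
clock: 17.45
eef_pos: [0.595, -0.2716, 0.0493]
tcp_rot: [0.704, -0.061, 0.704, 0.061]
wrist_force: [0.3, -0.3, -1.0]
width: 0.585
```

Request:
servo_tool(deltas=[[1,0,0,-2,0,0,0],[1,0,0,-1,0,0,0],[1,0,0,0,0,0,0]])

```text
clock: 17.7
eef_pos: [0.5954, -0.2733, 0.0475]
tcp_rot: [0.705, -0.06, 0.704, 0.06]
wrist_force: [-0.6, 0.5, -0.0]
width: 0.584
```

Request:
servo_tool(deltas=[[1,0,0,-2,0,0,0],[1,0,0,-2,0,0,0],[1,0,0,0,0,0,0],[1,0,0,0,0,0,0]])

```text
clock: 18.03
eef_pos: [0.5945, -0.2732, 0.0423]
tcp_rot: [0.704, -0.06, 0.705, 0.06]
wrist_force: [0.4, 0.1, -2.0]
width: 0.585
```

Request:
servo_tool(deltas=[[1,0,0,-2,0,0,0],[1,0,0,0,0,0,0],[1,0,0,0,0,0,0]])

```text
clock: 18.28
eef_pos: [0.5948, -0.2731, 0.0403]
tcp_rot: [0.705, -0.06, 0.704, 0.06]
wrist_force: [-0.1, 0.6, -0.5]
width: 0.586
```

Request:
servo_tool(deltas=[[1,0,0,-1,0,0,0],[1,0,0,-1,0,0,0],[1,0,0,0,0,0,0]])

```text
clock: 18.53
eef_pos: [0.5948, -0.2732, 0.0401]
tcp_rot: [0.704, -0.06, 0.705, 0.06]
wrist_force: [-3.1, 1.4, 9.4]
width: 0.584
```

Contact (9 N): the soap rests on the tan one. I release and rise.

Request:
servo_tool(deltas=[[-0.4,0,0,0,0,0,0],[-0.4,0,0,0,0,0,0],[-0.6,0,0,0,0,0,0],[-0.6,0,0,0,0,0,0]])

```text
clock: 18.87
eef_pos: [0.5945, -0.273, 0.0381]
tcp_rot: [0.704, -0.06, 0.705, 0.06]
wrist_force: [1.2, 0.6, 0.5]
width: 0.804
```

Request:
servo_tool(deltas=[[-0.6,0,0,10,0,0,0],[-0.6,0,0,30,0,0,0],[-0.6,0,0,40,0,0,0],[-1,0,0,40,0,0,0],[-1,0,0,40,0,0,0]])

```text
clock: 19.28
eef_pos: [0.5942, -0.2728, 0.2002]
tcp_rot: [0.704, -0.06, 0.705, 0.06]
wrist_force: [1.0, -0.8, -0.3]
width: 0.998
```

Request:
servo_tool(deltas=[[-1,0,0,20,0,0,0],[-1,0,0,0,0,0,0],[-1,0,0,0,0,0,0]])

```text
clock: 19.53
eef_pos: [0.5955, -0.2734, 0.2206]
tcp_rot: [0.706, -0.061, 0.703, 0.059]
wrist_force: [-0.8, 0.0, -0.4]
width: 0.998
```

Run:
```python
from h import *
from plant import *
s=sense();w=camera("wrist");im=camera("top")
M=Rq(s["tcp_rot"]);print(s["eef_pos"],np.arctan2(M[1,2],M[0,2]),s["width"])
cv2.imwrite("pics/t6.png",np.hstack([cv2.resize(im[140:290,270:480],None,fx=2,fy=2,interpolation=2),cv2.resize(w[0:300,100:480],(380,300))]))
```

```text
[ 0.59545118 -0.27335063  0.22055911] 0.17013228194048322 0.9977822804844735
```

View pics/t6.png

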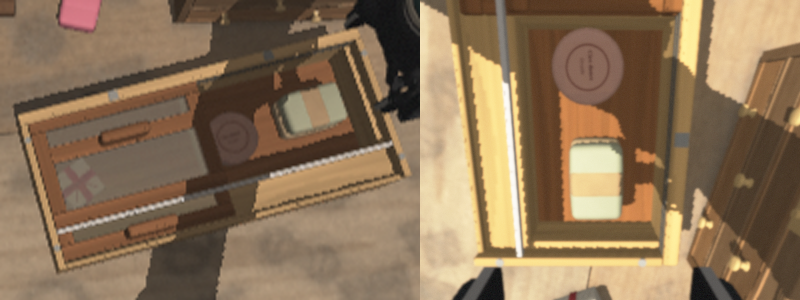

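The green soap lies flat on the tan one (right panel (596,180)), below the rim and clear of the tin at (588,66). The gift shows at (80,183) in the left panel. Now I close the lid.

Request:
servo_tool(deltas=[[-1,-3,25,0,0,0,0],[-1,-3,36,0,0,0,0],[-1,-3,36,0,0,0,0],[-1,-3,36,0,0,0,0],[-1,-3,36,0,0,0,0]], force=30)

```text
clock: 20.05
eef_pos: [0.5778, -0.1026, 0.2162]
tcp_rot: [0.703, -0.06, 0.706, 0.06]
wrist_force: [0.8, 0.4, -0.6]
width: 0.997
```

Request:
servo_tool(deltas=[[-1,-3,36,0,0,0,0],[-1,-4,36,0,0,0,0],[-1,0,6,0,0,0,0],[-1,0,0,0,0,0,0],[-1,0,0,0,0,0,0]])

```text
clock: 20.47
eef_pos: [0.5717, -0.0264, 0.2169]
tcp_rot: [0.703, -0.061, 0.706, 0.06]
wrist_force: [-0.4, -1.2, 0.1]
width: 1.0
```

Request:
servo_tool(deltas=[[-1,0,0,-36,0,0,0],[-1,0,0,-36,0,0,0],[-1,0,0,-30,0,0,0],[-1,0,0,-15,0,0,0],[-1,0,0,-5,0,0,0]])

```text
clock: 20.88
eef_pos: [0.5699, -0.0294, 0.0924]
tcp_rot: [0.702, -0.059, 0.707, 0.058]
wrist_force: [-0.7, -0.3, -0.5]
width: 0.999
```

Request:
servo_tool(deltas=[[1,0,0,0,0,0,0],[1,0,0,0,0,0,0],[1,0,0,0,0,0,0],[1,0,0,0,0,0,0],[1,0,0,0,0,0,0]])

```text
clock: 21.3
eef_pos: [0.5735, -0.0263, 0.0975]
tcp_rot: [0.705, -0.06, 0.704, 0.06]
wrist_force: [0.3, 0.3, -0.3]
width: 0.3
```

Request:
servo_tool(deltas=[[1,0,0,0,0,0,0],[1,0,0,0,0,0,0],[1,0,0,0,0,0,0],[1,0,0,0,0,0,0]], force=40)

```text
clock: 21.63
eef_pos: [0.5727, -0.0263, 0.0974]
tcp_rot: [0.705, -0.06, 0.704, 0.06]
wrist_force: [-2.0, -0.7, 6.1]
width: 0.155
```

Request:
servo_tool(deltas=[[1,3.5,-20.2,0,0,0,0],[1,3.5,-20.2,0,0,0,0],[1,3.5,-20.2,0,0,0,0],[1,3.5,-20.2,0,0,0,0],[1,3.5,-20.2,0,0,0,0]])

```text
clock: 22.05
eef_pos: [0.5896, -0.1267, 0.0974]
tcp_rot: [0.704, -0.06, 0.705, 0.06]
wrist_force: [-2.1, 1.8, 5.9]
width: 0.153
```

Request:
servo_tool(deltas=[[1,3.5,-20.2,0,0,0,0],[1,3.5,-20.2,0,0,0,0],[1,3.5,-20.2,0,0,0,0],[1,3.5,-20.2,0,0,0,0],[1,3.2,-18,0,0,0,0]])

```text
clock: 22.47
eef_pos: [0.6064, -0.2266, 0.0975]
tcp_rot: [0.704, -0.06, 0.705, 0.06]
wrist_force: [-4.4, 1.9, 6.9]
width: 0.153
```

Request:
servo_tool(deltas=[[1,0,-2,0,0,0,0],[1,0,-1,0,0,0,0],[1,0,-1,0,0,0,0],[1,0,0,0,0,0,0]])

```text
clock: 22.8
eef_pos: [0.6068, -0.229, 0.0974]
tcp_rot: [0.704, -0.06, 0.705, 0.06]
wrist_force: [-2.6, 1.8, 5.6]
width: 0.156
```

Request:
servo_tool(deltas=[[1,0,-2,0,0,0,0],[1,0,-2,0,0,0,0],[1,0,-1,0,0,0,0],[1,0,0,0,0,0,0]])

```text
clock: 23.13
eef_pos: [0.6068, -0.2291, 0.0974]
tcp_rot: [0.704, -0.059, 0.705, 0.063]
wrist_force: [-2.8, 8.1, 7.8]
width: 0.152
```

The end stop is felt (8 N, no further motion). I release, rise and check.

Request:
servo_tool(deltas=[[-1,0,4,0,0,0,0],[-1,0,0,0,0,0,0],[-1,0,0,0,0,0,0],[-1,0,0,0,0,0,0],[-1,0,0,0,0,0,0]])

```text
clock: 23.55
eef_pos: [0.6073, -0.2318, 0.0962]
tcp_rot: [0.705, -0.06, 0.705, 0.059]
wrist_force: [0.5, -0.5, -0.2]
width: 0.85
```

Request:
servo_tool(deltas=[[-1,0,0,30,0,0,0],[-1,0,0,40,0,0,0],[-1,0,0,40,0,0,0],[-1,0,-30,40,0,0,0],[-1,0,-40,10,0,0,0]])

```text
clock: 23.97
eef_pos: [0.6123, -0.2908, 0.257]
tcp_rot: [0.708, -0.064, 0.7, 0.063]
wrist_force: [1.6, 0.2, 1.4]
width: 0.999
```

Request:
servo_tool(deltas=[[-1,0,-40,0,0,0,0],[-1,0,-40,0,0,0,0],[-1,0,0,0,0,0,0],[-1,0,0,0,0,0,0],[-1,0,0,0,0,0,0]])

```text
clock: 24.38
eef_pos: [0.6069, -0.3759, 0.2491]
tcp_rot: [0.704, -0.059, 0.705, 0.06]
wrist_force: [0.4, 0.4, -0.7]
width: 0.999
```

Run:
```python
from h import *
from plant import *
s=sense();w=camera("wrist");im=camera("top");print(s["eef_pos"],s["clock"])
a=cv2.imread("pics/top0.png")
cv2.imwrite("pics/t7.png",np.vstack([np.hstack([cv2.resize(k[140:290,270:480],(392,280),interpolation=2) for k in(a,im)]),np.hstack([cv2.resize(im[130:340,100:300],(392,300)),cv2.resize(w,(392,300))])]))
```

```text
[ 0.60694399 -0.37594349  0.24909935] 24.3833
```

View pics/t7.png

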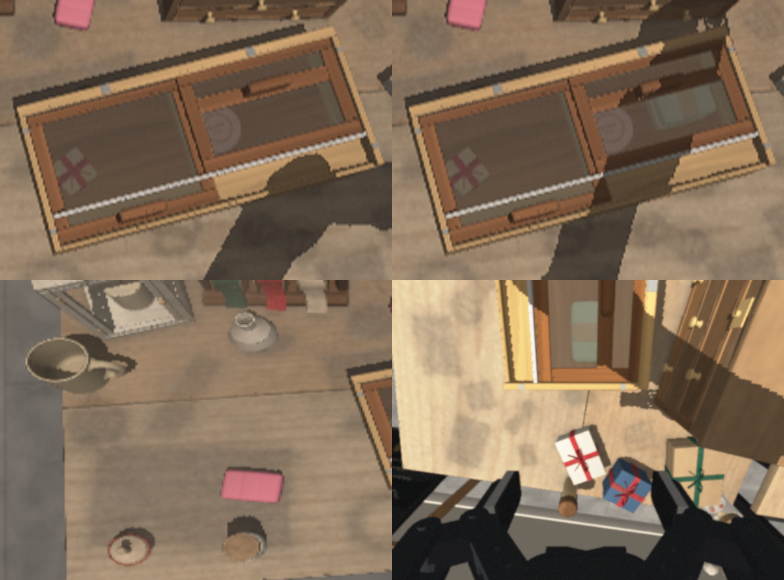

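The before and after views agree. The right lid's inner edge is at (186,83) before and (578,83) after, a panel offset of exactly 392 px. The left lid's pull is unchanged at (142,211)/(534,211). The soaps show under the pane at (683,103), and the bystanders are in place. Handing in.

```bash
python3 -c "
from plant import *
print(close_job(),sense()['clock'])"
```

```text
the job is handed in; nothing more can be done
the job is handed in; nothing more can be done
```

The job is done and handed in after about 24.4 s of robot time; `close_job()` gives no verdict. I slid the right lid, the one over the tin's bay, fully open. Then I laid the tan soap flat in the free end of that bay, stacked the green soap flat on top of it, and slid the lid shut again.

**Last checks:**
- **Right lid:** it pushed against its end stop with about 8 N and moved no further. Its edge lies at the same pixel as in the first picture.
- **Left lid:** its pull is at the same pixel as before.
- **Contents:** both soaps and the tin show under the right pane, and the gift is in the left bay.
- **Bystanders:** the vase, mug, jar and spinning top stand where they were, judged by eye in the last top view.
- **Robot:** the gripper was open and clear of everything at hand-in.

**Disagreements:**
- **Soap size:** the soaps measured about 50 x 73 mm, by camera and by grip width, against the stated 62 x 81 mm. Both grasps held.
- **Lid grip position:** when the lid met its stop, the gripper stood about 1.3 mm short in y of where it first gripped the closed lid. This is within the 5 mm allowed.
- **Sideways force:** there was a brief 5.5 N sideways force while letting go of the tan soap. It had no visible effect.

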